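# Load the flanged bush flange-down in the measuring nest

### The arm

A 6-joint arm with a two-finger parallel gripper is mounted at the origin on the work surface. World frame = base frame: x ahead of the robot, y to its left, z up, the work surface at z = 0. Lengths are in mm, angles in rad, forces in N, time in s.
With the tool pointing down it reaches from about 275 to 1000 mm from the base axis. Payload 8.4 kg.
Tool frame: the origin (TCP) lies between the finger pads; the fingertips stand 17 mm ahead of it and the grasp point (between the pads) lies 2 mm behind it (r.tcp_to_tips is the distance from the TCP to the fingertips, in mm); z points along the fingers, y is the line along which they close (so a half turn about z gives the same grasp; the last joint's range is limited). The gripper opens to 85 mm and grips with 20 to 120 N. Pads are 22 mm wide; open, the fingers measure 114 mm over their backs; the gripper's body (76 mm by 85 mm) begins 54 mm behind the grasp point. The pads swing forward as they close: fully open they stand 13 mm farther back than shut.
Start: joints at [-1.347, 0.353, 1.633, -0, 1.155, -0.002], TCP at [139.927, -609.137, 248.281] pointing down, gripper open.
Joint ranges: [-2.63, 2.63], [-0.92, 2.1], [0.06, 2.66], [-1.3, 4.44], [0, 2.69], [-3.02, 3.02]. Speed limits (rad/s): [2.22, 2.22, 2.79, 3.14, 3.14, 3.14].

### API

Orientations are given as [roll, pitch, yaw] about the fixed x, y, z axes, in that order (R = Rz(yaw) Ry(pitch) Rx(roll)).
In Python, from rig import r gives the robot as it stands. The module is installed in compiled form; this text tells all that it offers.
- The arm moves only by the tool apply_moves, never from a script. Its argument "series" is text: rows parted by semicolons, each of 7 numbers parted by spaces: the shift along the tool's x, y, z in cm, then the turn, a rotation vector about the tool's x, y, z in rad, then the gripper's target within -1 to 1 (shut at 1, half-way at 0, fully open at -1). In form: tx ty tz rx ry rz fingers; .... A call has exactly 10 rows; each row shifts and turns the commanded pose from where the row before left it, along the tool's axes as they then stand; what a row does not reach is not made up. A row lasts 1/12 s, in which the tool goes at most 41.7 mm and 7.16 degrees, less where a joint would pass 70% of its speed; a pose out of reach is approached as far as the arm can. A call with a gripper value outside its range is refused whole. The fingers move at their own pace and stop on an object; "squeeze" is the grip in N (left out, the last holds). Time passes only in rows, so rows that do not move let the fingers close, or fill a call up. It gives the time, the measured TCP pose, the force and the opening at its end, in the units of the state.
- r.sense(): the state, without advancing time (a new reading comes with each control period).
- r.grab_frame(name): name is "scene" or "top" or "wrist"; returns the picture (420x560x3 uint8, blue, green, red); there is no depth.
- r.camera_info(name): a dict with "K" (3x3 intrinsics, pixels), "extrinsics" (4x4, takes a point from camera to world coordinates). Camera axes: x right, y down, z forward; pixel columns grow to the right and rows downward; lengths in mm; the calibration is good to about 2 mm. A picture is of the moment at which its call begins: read the wrist's pose just before it. camera_info takes no time and is no camera call; for the wrist camera it gives the pose at the moment of the call.
- r.sign_off(): hands the job in, once; it reports no verdict.
The state is a dict: "clock": time; "qpos": joint angles; "qvel": joint speeds; "joint_efforts": joint torques, N m; "eef_pos": TCP position; "tcp_rot": TCP orientation; "contact_force": force on the tool from outside, world axes, zero at the start; "wrist_torque": the same for the moment, N m; "opening": opening from 0.0 (shut) to 1.0 (fully open).
Only numpy, scipy, OpenCV 4.12 (cv2) and the standard library are available. Lean on these libraries where they do the work, as an engineer would, in place of code of your own. Each camera call takes 0.05 s, during which the arm holds its last target. There are 200 camera calls.

### The job

Somebody left a sawn metal offcut in the round pocket of the measuring nest: put it in the scrap tray. Then take the flanged bush from its sloping rest and set it in the pocket with its flange down, flat on the pocket floor and standing upright. Leave the plain sleeve, the gauge block and the taper centre where they are.

Things in the scene. Friction and masses are not known exactly. Their poses are not given: they have to be found in the camera images.
- bush: Steel flanged bush, 250 g: flange 48 mm across, 8 mm thick, then a round shank 30 mm across, 50 mm long (58 mm overall; round about z). Origin: centre of the flange's outer face; +z runs from flange to shank end. It starts on bush_rest, flange face against the stop plate, z axis rising 30 degrees above level towards the rest's +x. Lifted straight up 45 mm it is clear of the rest.
- bush_rest: The bush's rest, fixed: steel base 100 x 60 x 6 mm with two thin rails (22 mm wide overall) rising at 30 degrees towards its +x, and a 40 mm wide stop plate at their low end. Origin: centre of its underside, z up. The bush's origin starts at (-22, 0, 36) mm in it. The rails touch the shank from below, 19 to 55 mm along the bush's z; the shank's sides are free to grip.
- sleeve: Plain steel sleeve without flange, 30 mm diameter, 58 mm long, lying in the same way on the twin rest. A bystander. Origin: centre of its lower end; +z along its axis, upward.
- sleeve_rest: The sleeve's twin rest, fixed: steel base 100 x 60 x 6 mm with two thin rails (22 mm wide overall) rising at 30 degrees towards its +x, and a 40 mm wide stop plate at their low end. Origin: centre of its underside, z up. The two rests may change places.
- nest: Measuring nest: fixed aluminium plate 120 x 120 x 20 mm with one round pocket 51.5 mm across and 7 mm deep in the middle of its top. Origin: centre of its underside, z up.
- pocket (a point): Centre of the pocket's floor, 13 mm above the work surface (7 mm below the plate's top); z up.
- offcut: Sawn bar offcut, aluminium block 22 (x) x 18 (y) x 30 (z) mm with a dark line round it, about 40 g, standing on the pocket floor near its middle, so that 23 mm of it show above the plate. Origin: centre of its underside; z up.
- tray: Scrap tray: fixed open dark sheet-steel box 150 x 150 mm, 60 mm high, walls and floor 3 mm. Origin: centre of its underside.
- tray_in (a point): Centre of the tray's inner floor, z up.
- gauge_block: Steel block 35 x 20 x 50 mm standing upright. A bystander. Origin: centre of its underside.
- centre: Taper lathe centre, 32 mm diameter foot, 66 mm high, standing point up. A bystander. Origin: centre of its underside.
Mind the look-alikes: they are no part of the job. What is shaped like the bush but pink is not meant.

How it is judged:
By the outcome, as a careful person would: the job done as asked, in the order asked, and still so for the second after the job is handed in, with the robot touching nothing.
It also fails if it takes over 48 s, if anything falls off the work surface, if the arm or the gripper's body presses on something with over 40 N, if the wrist force passes 120 N, or if a joint passes its speed limit or range.

## Working session

There is one attempt and no reset: what is moved stays moved. The work goes in short steps, Python scripts to look and compute and a tool call to move; the robot and the scene stay as the last step left them, time stands still between calls to the robot, and variables do not carry over. Pictures are saved under pics/ and viewed, on a budget of 10 in all, crops included, one or two more only if the job needs it, and the job is handed in when it is done.

Besides the shell and the picture viewer there is one more tool, called after "Request:" as name(argument=value, ...) on one line, values as JSON. apply_moves: Moves the arm, as the interface text tells. Its arguments: {"type":"object","properties":{"series":{"type":"string"},"squeeze":{"type":"number"}},"required":["series"]}

```bash
mkdir -p pics
python3 - <<'E'
from rig import r
import cv2,numpy as np
np.set_printoptions(precision=3,suppress=True)
s=r.sense();print(s['clock'],s['eef_pos'],s['tcp_rot'],s['opening'])
a=r.grab_frame("top");b=r.grab_frame("scene")
cv2.imwrite("pics/top.png",a);cv2.imwrite("pics/scene.png",b)
for n in("top","scene","wrist"):
    c=r.camera_info(n);print(n,np.array(c["K"]),np.array(c["extrinsics"]))
E
```

```text
0.0 [ 139.803 -608.691  247.558] [-3.14  -0.     0.226] 0.9984311131747382
top [[386.6     0.    282.46 ]
 [  0.    386.6   210.627]
 [  0.      0.      1.   ]] [[  -0.123   -0.972    0.2    407.615]
 [  -0.992    0.121   -0.021   54.626]
 [  -0.004   -0.201   -0.98  1022.251]
 [   0.       0.       0.       1.   ]]
scene [[404.442   0.    281.111]
 [  0.    404.442 204.705]
 [  0.      0.      1.   ]] [[  -0.042    0.845   -0.533 1069.372]
 [   0.999    0.042   -0.013   47.002]
 [   0.011   -0.534   -0.846  819.071]
 [   0.       0.       0.       1.   ]]
wrist [[329.641   0.    274.171]
 [  0.    329.641 208.678]
 [  0.      0.      1.   ]] [[   0.224   -0.932   -0.285  210.721]
 [  -0.975   -0.215   -0.064 -591.93 ]
 [  -0.001    0.292   -0.956  373.594]
 [   0.       0.       0.       1.   ]]
```

View pics/top.png

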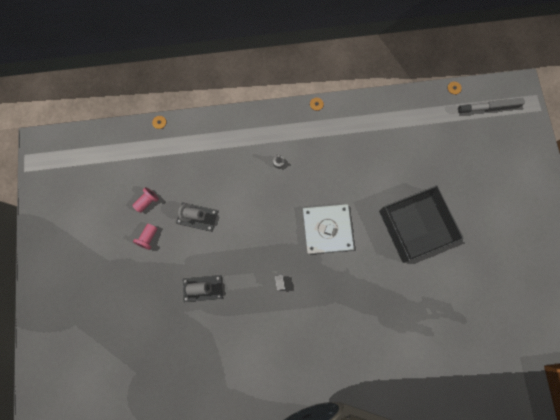

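View pics/scene.png

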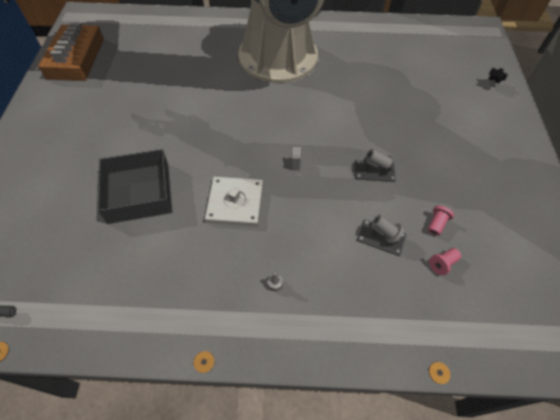

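The top view shows the nest at (328,229) with the offcut in it, the tray at (421,224), the gauge block at (280,283) and the centre at (279,161). The bush candidates are steel parts on rests at (197,217) and (203,288), and pink look-alikes at (145,200) and (147,236). In the scene view the rests are at (384,232) and (377,163). The bush should be the grey part with a flange, so I'll confirm that in an enlarged crop.

```bash
cat > h.py <<'E'
from rig import r
import cv2,numpy as np
np.set_printoptions(precision=2,suppress=True)
def cam(n):
    c=r.camera_info(n);return np.array(c["K"]),np.array(c["extrinsics"])
def ray(c,p):
    d=c[1][:3,:3]@np.linalg.inv(c[0])@np.array([p[0],p[1],1.]);return c[1][:3,3],d/np.linalg.norm(d)
def onz(c,p,z):
    o,d=ray(c,p);return o+d*(z-o[2])/d[2]
def tri(*cp):
    A=np.zeros((3,3));b=np.zeros(3)
    for c,p in cp:
        o,d=ray(c,p);M=np.eye(3)-np.outer(d,d);A+=M;b+=M@o
    return np.linalg.solve(A,b)
def proj(c,X):
    q=c[0]@(c[1][:3,:3].T@(np.array(X,float)-c[1][:3,3]));return q[:2]/q[2]
E
python3 - <<'E'
from h import *
a=cv2.imread("pics/top.png");b=cv2.imread("pics/scene.png")
T,S=cam("top"),cam("scene")
f=lambda im,x,y,w,h,k:cv2.resize(im[y:y+h,x:x+w],(400,300),interpolation=cv2.INTER_CUBIC)
cv2.imwrite("pics/crops.png",np.clip(1.6*np.vstack([np.hstack([f(a,165,195,64,48,0),f(a,165,265,64,48,0)]),np.hstack([f(b,350,208,64,48,0),f(b,345,140,64,48,0)])]),0,255).astype(np.uint8))
for n,im,c in(("top",a,T),("scene",b,S)):
    m=(im.min(2)>130).astype(np.uint8)
    k,_=cv2.findContours(m,0,2)
    for q in k:
        if cv2.contourArea(q)>1000:
            q=cv2.convexHull(q)
            R=cv2.minAreaRect(q);M=cv2.moments(q);p=(M['m10']/M['m00'],M['m01']/M['m00'])
            print(n,p,R, onz(c,p,20)); 
            bx=[onz(c,t,20)[:2] for t in cv2.boxPoints(R)];print(np.array(bx))
for nm,t,s in(("tray",(421,224),(135,185)),("nest",(328.5,229),(234.5,200)),("A",(197,217),(384,232)),("B",(203,288),(378,163)),("gauge",(281,283),(296,157)),("centre",(279,161),(275,282))):
    print(nm,tri((T,t),(S,s)))
E
```

```text
top (327.503407830084, 228.4586305278174) ((327.6717529296875, 228.32705688476562), (46.27031707763672, 46.544715881347656), 84.0938491821289) [549.92 -77.98  20.  ]
[[ 613.22  -19.42]
 [ 610.94 -143.12]
 [ 488.59 -136.22]
 [ 491.07  -15.49]]
top (248.59669627551813, 136.84173734945122) ((269.6766357421875, 134.0226287841797), (16.919851303100586, 496.6343688964844), 83.2695083618164) [829.27 100.44  20.  ]
[[ 854.56  720.76]
 [ 855.88 -655.96]
 [ 805.53 -649.12]
 [ 805.55  714.85]]
scene (287.2096851299146, 325.91490626251664) ((279.49261474609375, 325.66082763671875), (560.5704345703125, 24.198041915893555), 2.6367580890655518) [846.09  58.45  20.  ]
[[ 869.51 -503.98]
 [ 821.74 -521.71]
 [ 822.73  597.81]
 [ 869.6   580.54]]
scene (234.0173501577287, 199.26723749436684) ((233.49864196777344, 199.26303100585938), (53.17987060546875, 44.59571838378906), 6.009005546569824) [555.64 -76.71  20.  ]
[[ 611.46 -137.86]
 [ 486.07 -144.39]
 [ 496.3   -14.11]
 [ 620.16  -16.38]]
tray [ 530.32 -318.01   25.92]
nest [549.77 -79.6    7.96]
A [624.19 264.97  15.75]
B [437.69 262.99  29.28]
gauge [425.4   63.03  25.31]
centre [752.7   27.61  11.01]
```

View pics/crops.png

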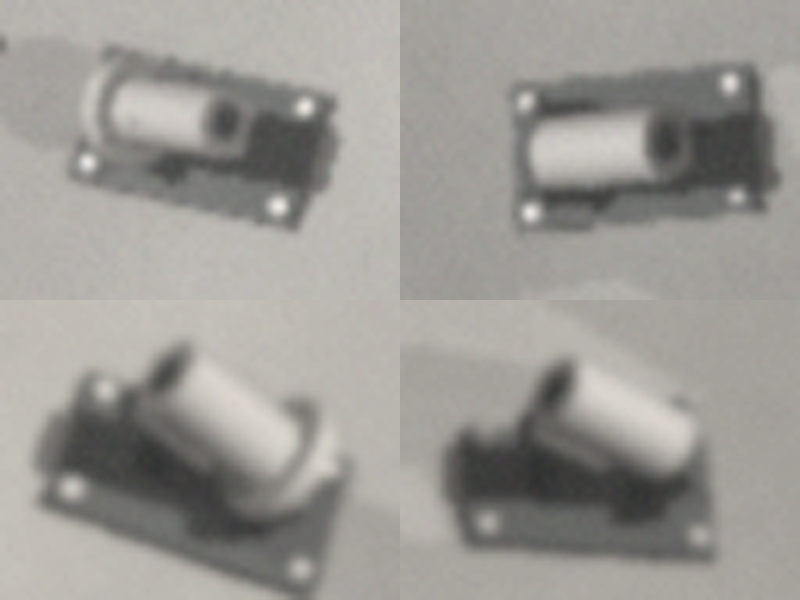

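The crop settles it. The part on rest A (top view (197,217)) is grey with a flange at its left, low end, so it is the bush. The part on rest B (203,288) has no flange, so it is the sleeve. The pink ones are decoys. Moving over the nest now.

Request:
apply_moves(series="2.75 -2.12 0.1 0 0 0 -1;2.75 -2.12 0.1 0 0 0 -1;2.75 -2.12 0.1 0 0 0 -1;2.75 -2.12 0.1 0 0 0 -1;2.75 -2.12 0.1 0 0 0 -1;2.75 -2.12 0.1 0 0 0 -1;2.75 -2.12 0.1 0 0 0 -1;2.75 -2.12 0.1 0 0 0 -1;2.75 -2.12 0.1 0 0 0 -1;2.75 -2.12 0.1 0 0 0 -1", squeeze=40)

```text
clock: 0.93
eef_pos: [361.1, -339.4, 238.1]
tcp_rot: [-3.141, 0.0, 0.226]
contact_force: [-0.2, -0.5, 0.5]
opening: 1.001
```

Request:
apply_moves(series="2.75 -2.12 0.1 0 0 0 -1;2.75 -2.12 0.1 0 0 0 -1;2.75 -2.12 0.1 0 0 0 -1;2.75 -2.12 0.1 0 0 0 -1;2.75 -2.12 0.1 0 0 0 -1;2.75 -2.12 0.1 0 0 0 -1;2.75 -2.12 0.1 0 0 0 -1;2.75 -2.12 0.1 0 0 0 -1;2.75 -2.12 0.1 0 0 0 -1;0 0 0 0 0 0 -1")

```text
clock: 1.77
eef_pos: [562.2, -95.5, 229.0]
tcp_rot: [-3.141, -0.002, 0.229]
contact_force: [0.7, -0.3, -0.0]
opening: 1.0
```

Run:
```python
from h import *
import pickle
s=r.sense();print(s['clock'],s['eef_pos'],s['tcp_rot'],s['qpos'],s['contact_force'])
c=cam("wrist");a=r.grab_frame("wrist");cv2.imwrite("pics/w1.png",a);pickle.dump(c,open("w1.pkl","wb"))
print(proj(c,[550,-78,20]))
```

```text
1.7667 [562.16 -95.45 228.96] [-3.14 -0.    0.23] [-0.17  0.29  1.77  0.    1.08  1.17] [ 0.68 -0.32 -0.03]
[256.13 189.27]
```

View pics/w1.png

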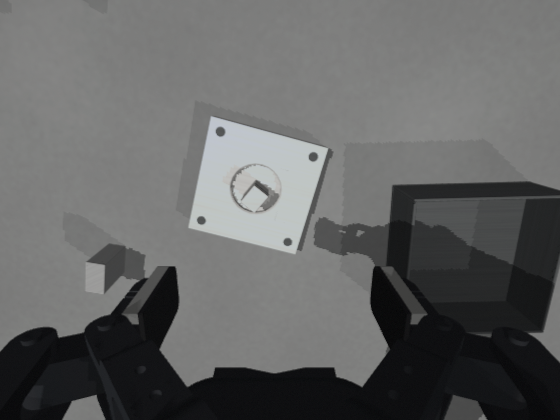

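The wrist view shows the nest centred at (258,187), the pocket at (256,187) and the offcut at about (256,195). I'll take a second, nearer wrist view from another place and enlarge both.

Request:
apply_moves(series="-1 -1 1 0 0 0 -1;-1 -1 1 0 0 0 -1;-1 -1 1 0 0 0 -1;-1 -1 1 0 0 0 -1;-1 -1 1 0 0 0 -1;-1 -0.5 1 0 0 0 -1;0 0 1 0 0 0 -1;0 0 0 0 0 0 -1;0 0 0 0 0 0 -1;0 0 0 0 0 0 -1")

```text
clock: 2.65
eef_pos: [489.2, -60.0, 159.7]
tcp_rot: [3.141, -0.001, 0.225]
contact_force: [-0.1, 0.1, 1.1]
opening: 0.996
```

Run:
```python
from h import *
import pickle
s=r.sense();print(s['clock'],s['eef_pos'],s['tcp_rot'])
c1=pickle.load(open("w1.pkl","rb"))
c=cam("wrist");a=r.grab_frame("wrist");cv2.imwrite("pics/w2.png",a);pickle.dump(c,open("w2.pkl","wb"))
b=cv2.imread("pics/w1.png")
o=[]
for im,cc in((b,c1),(a,c)):
    p=proj(cc,[550,-78,20]).round().astype(int);w=40 if im is b else 50
    x,y=p-w;x=max(x,0);y=max(y,0);print(x,y,w*2)
    o.append(cv2.resize(im[y:y+2*w,x:x+2*w],(400,400),interpolation=cv2.INTER_CUBIC))
cv2.imwrite("pics/w12.png",np.hstack(o))
```

```text
2.65 [489.17 -59.98 159.72] [ 3.14 -0.    0.23]
216 149 80
265 82 100
```

View pics/w12.png

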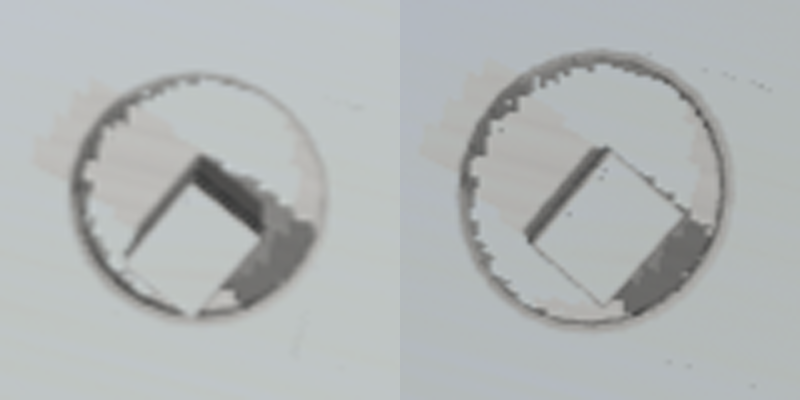

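The left crop (first view) shows the offcut's top face with corners at (192,182), (262,235), (195,316) and (128,262). In the right crop (second view) they are at (608,150), (685,215), (605,306) and (530,240). The pocket rim is centred at (200,196) on the left and (597,189) on the right.

Run:
```python
from h import *
import pickle
c1=pickle.load(open("w1.pkl","rb"));c2=pickle.load(open("w2.pkl","rb"))
f=lambda p:(216+p[0]/5-.4,149+p[1]/5-.4)
g=lambda p:(265+(p[0]-400)/4-.4,82+p[1]/4-.4)
P=[tri((c1,f(a)),(c2,g(b))) for a,b in zip([(192,182),(262,235),(195,316),(128,262)],[(608,150),(685,215),(605,306),(530,240)])]
print(np.array(P))
Q=np.array([onz(c2,g(b),43) for b in [(608,150),(685,215),(605,306),(530,240)]]);print("z43",Q,Q.mean(0))
for i in range(4):
    d=Q[(i+1)%4]-Q[i];print(np.linalg.norm(d),np.degrees(np.arctan2(d[1],d[0])))
print("pocket",tri((c1,f((200,196))),(c2,g((597,189)))),onz(c1,f((200,196)),20),onz(c2,g((597,189)),20))
# rest A from top
T=cam("top");h=lambda x,y:onz(T,(165+x/6.25-.4,195+y/6.25-.4),6)
B=[h(88,162),h(305,107),h(278,207),h(70,172),h(298,227)];print("restA",np.array(B))
for u,v in((0,2),(3,4)):
    d=B[v]-B[u];print(np.linalg.norm(d),np.degrees(np.arctan2(d[1],d[0])))
```

```text
[[559.25 -74.71  41.47]
 [551.67 -90.8   41.48]
 [532.24 -81.29  40.6 ]
 [540.47 -65.41  40.37]]
z43 [[559.5  -74.09  43.  ]
 [551.68 -90.57  43.  ]
 [532.62 -80.77  43.  ]
 [541.12 -64.42  43.  ]] [546.23 -77.46  43.  ]
18.23507904564845 -115.40004778289823
21.42885562879392 152.78943982035884
18.427372818548225 62.52990322860469
20.77023708381134 -27.765611673493137
pocket [551.75 -76.94  20.87] [551.41 -77.13  20.  ] [551.84 -76.86  20.  ]
restA [[622.12 311.51   6.  ]
 [634.58 217.29   6.  ]
 [592.69 232.48   6.  ]
 [618.73 319.44   6.  ]
 [583.07 224.77   6.  ]]
84.32346761159296 -110.4226531180705
101.16949574755515 -110.64064491105275
```

Request:
apply_moves(series="1.3 0.75 0 0 0 0 -1;1.3 0.75 0 0 0 0 -1;1.3 0.75 0 0 0 0 -1;1.3 0.75 0 0 0 0 -1;0 0 1.6 0 0 0.115 -1;0 0 1.6 0 0 0.115 -1;0 0 1.6 0 0 0.115 -1;0 0 1.6 0 0 0.115 -1;0 0 1.6 0 0 0.115 -1;0 0 1.2 0 0 0.115 -1")

```text
clock: 3.53
eef_pos: [546.1, -77.3, 66.5]
tcp_rot: [-3.142, -0.0, -0.47]
contact_force: [-0.3, 0.3, -0.6]
opening: 0.999
```

Run:
```python
from h import *
s=r.sense();print(s['clock'],s['eef_pos'],s['tcp_rot'],s['qpos'],r.tcp_to_tips)
```

```text
3.5333 [546.08 -77.25  66.52] [-3.14 -0.   -0.47] [-0.14  0.48  1.92 -0.    0.74  1.9 ] 17.0
```

Request:
apply_moves(series="0 0 0.8 0 0 0 -1;0 0 0.8 0 0 0 -1;0 0 0.7 0 0 0 -1;0 0 0 0 0 0 0.3;0 0 0 0 0 0 1;0 0 0 0 0 0 1;0 0 0 0 0 0 1;0 0 0 0 0 0 1;0 0 0 0 0 0 1;0 0 0 0 0 0 1")

```text
clock: 4.37
eef_pos: [546.0, -77.0, 44.9]
tcp_rot: [-3.141, -0.001, -0.464]
contact_force: [-1.4, 0.3, 6.2]
opening: 0.201
```

Request:
apply_moves(series="0 0 0 0 0 0 1;0 0 0 0 0 0 1;0 0 -1 0 0 0 1;0 0 -1.5 0 0 0 1;0 0 -2 0 0 0 1;0 0 -2.5 0 0 0 1;0 0 -2.5 0 0 0 1;0 0 -1.5 0 0 0 1;0 0 0 0 0 0 1;0 0 0 0 0 0 1")

```text
clock: 5.2
eef_pos: [546.0, -77.1, 155.4]
tcp_rot: [-3.141, -0.002, -0.464]
contact_force: [-0.2, 0.5, -1.6]
opening: 0.199
```

Run:
```python
from h import *
s=r.sense();print(s['clock'],s['eef_pos'],s['tcp_rot'],s['opening'],s['contact_force'])
cv2.imwrite("pics/g1.png",r.grab_frame("wrist")[150:,:])
a=cv2.imread("pics/top.png")
# tray: dark mask in top image
m=((a.max(2)<45)).astype(np.uint8);m[:170]=0;m[280:]=0;m[:,:370]=0
k,_=cv2.findContours(cv2.morphologyEx(m,3,np.ones((5,5))),0,2);q=max(k,key=cv2.contourArea);R=cv2.minAreaRect(q);print(R)
T=cam("top");print(np.array([onz(T,p,60) for p in cv2.boxPoints(R)]),onz(T,R[0],60))
```

```text
5.2 [546.05 -77.07 155.38] [-3.14 -0.   -0.46] 0.19934261538329182 [-0.17  0.53 -1.63]
((438.39410400390625, 209.33079528808594), (67.94095611572266, 30.979957580566406), 37.40536117553711)
[[ 590.93 -271.49   60.  ]
 [ 649.18 -331.7    60.  ]
 [ 525.71 -445.8    60.  ]
 [ 470.3  -385.48   60.  ]] [ 558.16 -359.06   60.  ]
```

View pics/g1.png

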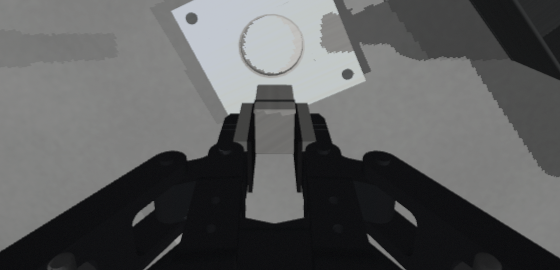

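The offcut is held between the pads at about (275,250) and the pocket is empty, with its rim at (270,195) in the full frame. Now carrying it to the tray.

Request:
apply_moves(series="0.6 1.4 0 0 0 0 1;1.2 2.8 0 0 0 0 1;1.2 2.8 0 0 0 0 1;1.2 2.8 0 0 0 0 1;1.2 2.8 0 0 0 0 1;1.2 2.8 0 0 0 0 1;1.2 2.8 0 0 0 0 1;1.0 2.3 0 0 0 0 1;0.5 1.4 1 0 0 0 1;0.1 0.4 1.5 0 0 0 1")

```text
clock: 6.08
eef_pos: [529.7, -320.9, 128.5]
tcp_rot: [3.141, -0.001, -0.466]
contact_force: [0.8, 0.4, 0.3]
opening: 0.2
```

Request:
apply_moves(series="0 0 2 0 0 0 1;0 0 2 0 0 0 1;0 0 2 0 0 0 1;0 0 1.5 0 0 0 1;0 0 0.8 0 0 0 1;0 0 0 0 0 0 1;0 0 0 0 0 0 1;0 0 0 0 0 0 0.2;0 0 0 0 0 0 0.2;0 0 0 0 0 0 0.2")

```text
clock: 6.92
eef_pos: [530.4, -318.8, 47.3]
tcp_rot: [3.141, -0.002, -0.464]
contact_force: [0.2, 1.3, 0.2]
opening: 0.401
```

Request:
apply_moves(series="0 0 -1 0 0 0 0.2;0 0 -2 0 0 0 0.2;0 0 -3 0 0 0 0.2;0 0 -3 0 0 0 0.2;0 0 -3 0 0 0 -0.5;0 0 -3 0 0 0 -1;0 0 -3 0 0 0 -1;0 0 -2 0 0 0 -1;0 0 0 0 0 0 -1;0 0 0 0 0 0 -1")

```text
clock: 7.75
eef_pos: [530.4, -318.9, 248.8]
tcp_rot: [3.141, -0.004, -0.464]
contact_force: [0.0, 0.5, -0.7]
opening: 1.003
```

Run:
```python
from h import *
s=r.sense();print(s['clock'],s['eef_pos'],s['tcp_rot'],s['opening'],s['contact_force'],s['qpos'])
a=r.grab_frame("top")
w=r.grab_frame("wrist")
cv2.imwrite("pics/tr.png",np.hstack([cv2.resize(w,(400,300)),cv2.resize(a[165:285,360:520],(400,300),interpolation=2)]))
```

```text
7.75 [ 530.38 -318.87  248.75] [ 3.14 -0.   -0.46] 1.0033034507455307 [ 0.01  0.52 -0.67] [-0.54  0.34  1.65  0.    1.15  1.49]
```

View pics/tr.png

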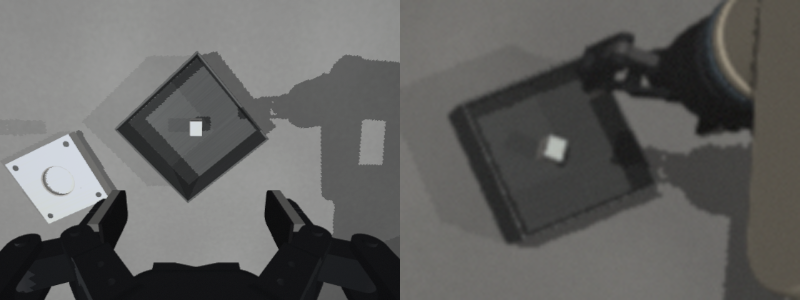

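The offcut lies in the tray, at (196,128) in the left picture and (555,150) in the right one. Now to the bush.

Request:
apply_moves(series="-1.09 -3.71 0.1 0 0 0 -1;-1.09 -3.71 0.1 0 0 0 -1;-1.09 -3.71 0.1 0 0 0 -1;-1.09 -3.71 0.1 0 0 0 -1;-1.09 -3.71 0.1 0 0 0 -1;-1.09 -3.71 0.1 0 0 0 -1;-1.09 -3.71 0.1 0 0 0 -1;-1.09 -3.71 0.1 0 0 0 -1;-1.09 -3.71 0.1 0 0 0 -1;-1.09 -3.71 0.1 0 0 0 -1")

```text
clock: 8.68
eef_pos: [597.5, 63.9, 234.8]
tcp_rot: [3.14, 0.002, -0.464]
contact_force: [0.6, -0.1, 0.1]
opening: 1.0
```

Request:
apply_moves(series="-1.09 -3.71 0.1 0 0 0 -1;-1.09 -3.71 0.1 0 0 0 -1;-1.09 -3.71 0.1 0 0 0 -1;-1.09 -3.71 0.1 0 0 0 -1;-1.09 -3.71 0.1 0 0 0 -1;-1.09 -3.71 0.1 0 0 0 -1;0 0 0 0 0 -0.12 -1;0 0 0 0 0 -0.12 -1;0 0 0 0 0 -0.12 -1;0 0 0 0 0 -0.12 -1")

```text
clock: 9.52
eef_pos: [638.6, 290.5, 228.2]
tcp_rot: [3.14, 0.003, 0.022]
contact_force: [0.4, 0.6, 0.7]
opening: 0.997
```

Request:
apply_moves(series="0 0 0 0 0 -0.12 -1;0 0 0 0 0 -0.12 -1;0 0 0 0 0 -0.12 -1;0 0 0 0 0 -0.12 -1;0 0 0 0 0 -0.12 -1;0 0 0 0 0 -0.12 -1;0 0 0 0 0 -0.12 -1;0 0 0 0 0 -0.12 -1;0 0 0 0 0 -0.12 -1;0 0 0 0 0 -0.12 -1")

```text
clock: 10.35
eef_pos: [638.8, 290.0, 228.3]
tcp_rot: [-3.139, 0.002, 1.222]
contact_force: [-0.7, 0.6, 0.4]
opening: 1.004
```

Run:
```python
from h import *
import pickle
s=r.sense();print(s['clock'],s['eef_pos'],s['tcp_rot'],s['qpos'])
c=cam("wrist");a=r.grab_frame("wrist");cv2.imwrite("pics/w3.png",a);pickle.dump(c,open("w3.pkl","wb"))
print(proj(c,[628,264,20]))
```

```text
10.35 [638.78 289.98 228.34] [-3.14  0.    1.22] [ 0.42  0.49  1.47 -0.    1.19  0.77]
[275.13 208.47]
```

Request:
apply_moves(series="-1 0.5 0.6 0 0 0 -1;-1 0.5 0.6 0 0 0 -1;-1 0.5 0.6 0 0 0 -1;-1 0.5 0.6 0 0 0 -1;-1 0.5 0.6 0 0 0 -1;-1 0.5 0 0 0 0 -1;0 0 0 0 0 0 -1;0 0 0 0 0 0 -1;0 0 0 0 0 0 -1;0 0 0 0 0 0 -1")

```text
clock: 11.23
eef_pos: [647.1, 224.2, 200.8]
tcp_rot: [3.141, -0.001, 1.216]
contact_force: [0.4, 0.2, -0.2]
opening: 1.001
```

Run:
```python
from h import *
import pickle
s=r.sense();print(s['clock'],s['eef_pos'],s['tcp_rot'])
c1=pickle.load(open("w3.pkl","rb"))
c=cam("wrist");a=r.grab_frame("wrist");cv2.imwrite("pics/w4.png",a);pickle.dump(c,open("w4.pkl","wb"))
b=cv2.imread("pics/w3.png")
o=[]
for im,cc in((b,c1),(a,c)):
    x,y=np.maximum(proj(cc,[628,264,30]).round().astype(int)-(66,66),0);print(x,y)
    o.append(cv2.resize(im[y:y+132,x:x+132],(396,396),interpolation=cv2.INTER_CUBIC))
cv2.imwrite("pics/w34.png",np.clip(np.hstack(o)*1.5,0,255).astype(np.uint8))
```

```text
11.2333 [647.11 224.22 200.79] [ 3.14 -0.    1.22]
209 145
175 93
```

View pics/w34.png

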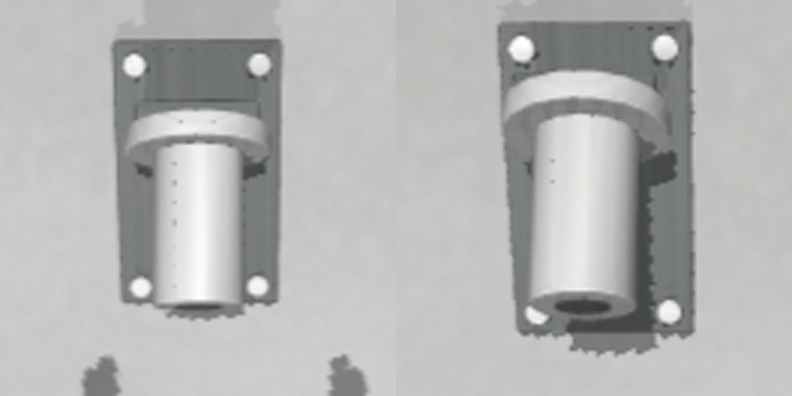

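Both views show the flanged bush on its rest. The base bolts are at (134,65), (260,64), (141,286) and (258,286) on the left, and at (521,49), (665,47), (537,311) and (669,311) on the right. The shank end is centred at (199,304) and (583,305).

Run:
```python
from h import *
import pickle
c1=pickle.load(open("w3.pkl","rb"));c2=pickle.load(open("w4.pkl","rb"))
f=lambda p:(209+p[0]/3-.33,145+p[1]/3-.33)
g=lambda p:(175+(p[0]-396)/3-.33,93+p[1]/3-.33)
L=[(134,65),(260,64),(141,286),(258,286)];Rr=[(521,49),(665,47),(537,311),(669,311)]
P=np.array([tri((c1,f(a)),(c2,g(b))) for a,b in zip(L,Rr)]);print(P,P.mean(0))
for q in(np.array([onz(c1,f(a),8) for a in L]),np.array([onz(c2,g(a),8) for a in Rr])):
    m=q.mean(0);d=q[2]+q[3]-q[0]-q[1];yaw=np.arctan2(d[1],d[0]);print("z8",m,np.degrees(yaw))
u=np.array([np.cos(yaw),np.sin(yaw),0]);b=np.cos(np.pi/6)*u+[0,0,.5]
E=tri((c1,f((199,304))),(c2,g((583,305))));print("end",E)
# shank mid: axis silhouette centres at mid-length
O=np.r_[m[:2],0]-22*u+[0,0,36];print("origin",O,"end pred",O+58*b,"s38",O+38*b)
for c,k in((c1,f),(c2,g)):
    print(proj(c,O+58*b),proj(c,O+10*b))
print(f((199,304)),g((583,305)),f((199,145)),g((585,115)))
```

```text
[[620.99 312.27   8.65]
 [662.76 297.43   8.29]
 [593.97 234.36  11.97]
 [634.75 219.12  11.08]] [628.12 265.79  10.  ]
z8 [627.98 265.11   8.  ] -109.32026055830285
z8 [627.61 265.4    8.  ] -109.73406773985788
end [619.48 241.56  64.35]
origin [635.04 286.11  36.  ] end pred [618.08 238.83  65.  ] s38 [623.93 255.13  55.  ]
[274.33 249.41] [274.22 200.64]
[236.9  197.91] [237.86 143.64]
(275.00333333333333, 246.0033333333333) (237.00333333333333, 194.33666666666667) (275.00333333333333, 193.00333333333333) (237.67, 131.00333333333333)
```

Request:
apply_moves(series="-1.6 -1.05 1.5 0 0 -0.012 -1;-1.6 -1.05 1.5 0 0 0 -1;-1.65 -1.05 1.5 0 0 0 -1;0 0 0 0 0.112 0 -1;0 0 0 0 0.112 0 -1;0 0 0 0 0.112 0 -1;0 0 0 0 0.112 0 -1;0 0 0 0 0.112 0 -1;0 0 0 0 0.112 0 -1;0 0 0 0 0.112 0 -1")

```text
clock: 12.12
eef_pos: [600.8, 189.6, 156.2]
tcp_rot: [-3.141, -0.75, 1.23]
contact_force: [-0.4, -0.1, -0.9]
opening: 0.997
```

Request:
apply_moves(series="0 0 0 0 0 0 -1;0 0 0 0 0 0 -1;0 0 0 0 0 0 -1;0 0 0 0 0 0 -1;0 0 0 0 0 0 -1;0 0 0 0 0 0 -1;0 0 0 0 0 0 -1;0 0 0 0 0 0 -1;0 0 0 0 0 0 -1;0 0 0 0 0 0 -1")

```text
clock: 12.95
eef_pos: [599.6, 189.6, 154.6]
tcp_rot: [-3.135, -0.744, 1.227]
contact_force: [0.0, -0.0, -0.2]
opening: 1.003
```

```bash
cat > d.py <<'E'
from h import *
import sys
from scipy.spatial.transform import Rotation as Ro
s=r.sense();print(s['clock'],s['eef_pos'],s['tcp_rot'],s['qpos'],s['contact_force'],s['opening'])
R=Ro.from_euler('xyz',s['tcp_rot']).as_matrix();print(R)
t=np.array(eval(sys.argv[1]),float);print("tool shift cm",R.T@(t-s['eef_pos'])/10)
E
python3 d.py "[624.5,256.3,53.6]"
```

```text
12.95 [599.59 189.59 154.62] [-3.14 -0.74  1.23] [-0.04  0.45  1.98  1.1   0.82 -0.53] [ 0.02 -0.05 -0.16] 1.0028940755076112
[[ 0.25  0.94  0.22]
 [ 0.69 -0.33  0.64]
 [ 0.68 -0.   -0.74]]
tool shift cm [-1.61  0.17 12.25]
```

Request:
apply_moves(series="-0.8 0.1 1 0 0 0 -1;-0.8 0.1 1.5 0 0 0 -1;0 0 2 0 0 0 -1;0 0 2 0 0 0 -1;0 0 2 0 0 0 -1;0 0 1.5 0 0 0 -1;0 0 1.2 0 0 0 -1;0 0 1 0 0 0 -1;0 0 0 0 0 0 -1;0 0 0 0 0 0 -1")

```text
clock: 13.78
eef_pos: [624.6, 256.0, 53.9]
tcp_rot: [-3.135, -0.744, 1.227]
contact_force: [0.2, -0.8, 0.6]
opening: 1.002
```

```bash
python3 d.py "[624.5,256.3,53.6]"
```

```text
13.7833 [624.55 255.95  53.85] [-3.13 -0.74  1.23] [ 0.08  0.65  1.94  1.33  0.69 -0.71] [ 0.18 -0.78  0.6 ] 1.0020534772930028
[[ 0.25  0.94  0.22]
 [ 0.69 -0.33  0.64]
 [ 0.68 -0.   -0.74]]
tool shift cm [ 0.01 -0.02  0.04]
```

Request:
apply_moves(series="0 0 0 0 0 0 0.2;0 0 0 0 0 0 0.4;0 0 0 0 0 0 1;0 0 0 0 0 0 1;0 0 0 0 0 0 1;0 0 0 0 0 0 1;0 0 0 0 0 0 1;0 0 0 0 0 0 1;0 0 0 0 0 0 1;0 0 0 0 0 0 1", squeeze=70)

```text
clock: 14.62
eef_pos: [625.7, 255.1, 54.8]
tcp_rot: [-3.138, -0.745, 1.227]
contact_force: [-0.6, -5.5, 6.0]
opening: 0.333
```

```bash
python3 d.py "[624.5,256.3,183]"
```

```text
14.6167 [625.65 255.07  54.84] [-3.14 -0.74  1.23] [ 0.08  0.65  1.94  1.33  0.69 -0.71] [-0.56 -5.51  5.96] 0.3334383590990485
[[ 0.25  0.94  0.22]
 [ 0.69 -0.33  0.64]
 [ 0.68 -0.   -0.74]]
tool shift cm [ 8.74 -0.19 -9.37]
```

Request:
apply_moves(series="0.3 0 -0.33 0 0 0 1;0.7 0 -0.75 0 0 0 1;1.02 0 -1.1 0 0 0 1;1.02 0 -1.1 0 0 0 1;1.02 0 -1.1 0 0 0 1;1.2 0 -1.3 0 0 0 1;1.2 0 -1.3 0 0 0 1;1.2 0 -1.3 0 0 0 1;1 0 -1.08 0 0 0 1;0.3 0 -0.33 0 0 0 1")

```text
clock: 15.45
eef_pos: [625.9, 255.9, 188.4]
tcp_rot: [-3.139, -0.745, 1.229]
contact_force: [0.4, 0.2, -1.2]
opening: 0.33
```

```bash
python3 d.py "[551.6,-77,183]"
python3 - <<'E'
from h import *
cv2.imwrite("pics/g2.png",np.hstack([cv2.resize(r.grab_frame("wrist"),(400,300)),cv2.resize(r.grab_frame("scene")[120:270,300:500],(400,300))]))
E
```

```text
15.45 [625.86 255.93 188.36] [-3.14 -0.75  1.23] [ 0.08  0.43  1.9   1.07  0.79 -0.36] [ 0.38  0.16 -1.18] 0.3300065868391975
[[ 0.25  0.94  0.22]
 [ 0.69 -0.33  0.64]
 [ 0.68 -0.   -0.73]]
tool shift cm [-25.24   4.09 -22.58]
```

View pics/g2.png

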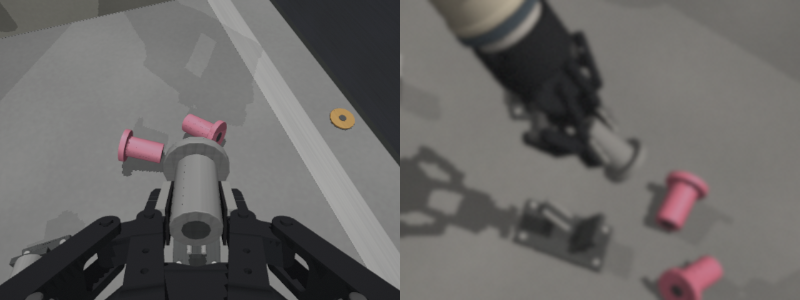

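The bush is firmly held, with its flange at (195,160) on the left. In the scene crop the rest is empty and the pink ones are untouched. Now turning the bush upright.

Request:
apply_moves(series="0 0 0 0 -0.06 0 1;0 0 0 0 -0.1 0 1;0 0 0 0 -0.1 0 1;0 0 0 0 -0.1 0 1;0 0 0 0 -0.1 0 1;0 0 0 0 -0.1 0 1;0 0 0 0 -0.1 0 1;0 0 0 0 -0.1 0 1;0 0 0 0 -0.1 0 1;0 0 0 0 -0.1 0 1")

```text
clock: 16.38
eef_pos: [624.7, 256.0, 185.0]
tcp_rot: [-3.136, 0.219, 1.232]
contact_force: [0.3, 0.0, -2.4]
opening: 0.334
```

```bash
cat > place.py <<'E'
from h import *
from scipy.spatial.transform import Rotation as Ro
s=r.sense();M=lambda e:Ro.from_euler('xyz',e).as_matrix()
R0=M([-3.138,-.745,1.227]);t0=np.array([625.65,255.07,54.84])
y=np.radians(-109.6);u=np.array([np.cos(y),np.sin(y),0]);b=np.cos(np.pi/6)*u+[0,0,.5]
O=np.array([627.8,265.3,0])-22*u+[0,0,36]
o=R0.T@(O-t0);bt=R0.T@b
R=M(s['tcp_rot']);p=np.array(s['eef_pos'])
P=np.array([551.6,-77,13.])
print(s['clock'],p,s['tcp_rot'],s['qpos'],s['contact_force'],s['opening'])
print("o",o,"bt",bt,"axis now",R@bt)
ax=R@bt;rv=np.cross(ax,[0,0,1]);print("turn to upright (tool)",(R.T@rv).round(3))
bo=p+R@o;print("bush origin",bo,"to pocket world",P-bo,"tool cm",R.T@(P-bo)/10, "up(tool)",R.T@[0,0,1])
E
python3 place.py
```

```text
16.3833 [624.73 255.98 185.02] [-3.14  0.22  1.23] [ 0.46  0.57  1.45 -0.15  1.28  0.85] [ 0.27  0.01 -2.4 ] 0.3336899849154355
o [11.01 -1.33 35.79] bt [-0.3  -0.   -0.95] axis now [-0.02 -0.08  1.  ]
turn to upright (tool) [-0.   -0.08  0.  ]
bush origin [624.26 259.29 147.7 ] to pocket world [ -72.66 -336.29 -134.7 ] tool cm [-30.39   4.43  20.54] up(tool) [-0.22 -0.01 -0.98]
```

Request:
apply_moves(series="0 0 0 0 -0.08 0 1;-1.5 0.2 0.83 0 0 0 1;-2.7 0.36 1.49 0 0 0 1;-2.7 0.36 1.49 0 0 0 1;-2.7 0.36 1.49 0 0 0 1;-2.7 0.36 1.49 0 0 0 1;-2.7 0.36 1.49 0 0 0 1;-2.7 0.36 1.49 0 0 0 1;-2.7 0.36 1.49 0 0 0 1;-2.7 0.36 1.49 0 0 0 1")

```text
clock: 17.22
eef_pos: [566.5, 1.4, 128.8]
tcp_rot: [-3.133, 0.294, 1.234]
contact_force: [0.4, 0.1, -2.9]
opening: 0.333
```

Request:
apply_moves(series="-2.4 0.36 1.3 0 0 0 1;-2.1 0.3 1.16 0 0 0 1;-1.5 0.22 0.85 0 0 0 1;-1.0 0.12 0.45 0 0 0 1;-0.5 0 0.2 0 0 0 1;0 0 0 0 0 0 1;0 0 0 0 0 0 1;0 0 0 0 0 0 1;0 0 0 0 0 0 1;0 0 0 0 0 0 1")

```text
clock: 18.05
eef_pos: [550.1, -78.5, 114.5]
tcp_rot: [-3.137, 0.293, 1.233]
contact_force: [-0.5, -0.1, -2.5]
opening: 0.33
```

```bash
sed -i 's/^o=R0.*/&;o[1]=0/' place.py; python3 place.py
python3 - <<'E'
from h import *
import pickle
c=cam("wrist");pickle.dump(c,open("w5.pkl","wb"))
for n in("wrist","top","scene"):cv2.imwrite(f"pics/p_{n}.png",r.grab_frame(n))
w,t,s=[cv2.imread(f"pics/p_{n}.png") for n in("wrist","top","scene")]
f=lambda im,x,y,w,h:cv2.resize(im[y:y+h,x:x+w],(400,300),interpolation=2)
cv2.imwrite("pics/p.png",np.vstack([np.hstack([cv2.resize(w,(400,300)),f(w,200,60,160,120)]),np.hstack([f(t,288,199,80,60),f(s,194,160,80,60)])]))
E
```

```text
18.05 [550.07 -78.53 114.51] [-3.14  0.29  1.23] [ 0.01  0.47  1.84 -0.33  0.97  0.56] [-0.48 -0.13 -2.45] 0.32952938795644804
o [11.01  0.   35.79] bt [-0.3  -0.   -0.95] axis now [-0.   -0.01  1.  ]
turn to upright (tool) [-0.   -0.01  0.  ]
bush origin [549.98 -78.29  77.06] to pocket world [  1.62   1.29 -64.06] tool cm [2.02 0.14 6.08] up(tool) [-0.29 -0.   -0.96]
```

View pics/p.png

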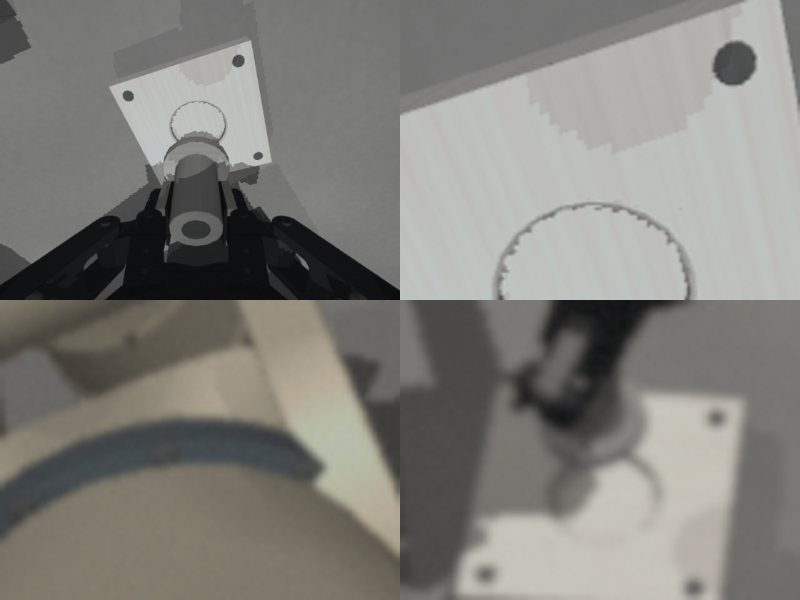

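The wrist view (top left, in 400-scale) shows the flange spanning x 163–230, the shank end centred at (196,228), and the pocket rim spanning x 170–226 behind it. I'll check the model's projections against these pixels, without another picture.

```bash
cat >> place.py <<'E'
if __import__('os').path.exists("w5.pkl"):
    import pickle
    c=pickle.load(open("w5.pkl","rb"));th=np.linspace(0,6.28,200)
    def circ(C,a,rad):
        a=a/np.linalg.norm(a);e=np.cross(a,[1,0,0]);e/=np.linalg.norm(e);f=np.cross(a,e)
        q=np.array([proj(c,C+rad*(np.cos(t)*e+np.sin(t)*f)) for t in th]);return q[:,0].min(),q[:,0].max(),q[:,1].min(),q[:,1].max()
    print("shank end",np.array(circ(bo+58*ax,ax,15)));print("flange s8",np.array(circ(bo+8*ax,ax,24)),"flange s0",np.array(circ(bo,ax,24)))
    print("pocket rim",np.array(circ(np.array([551.6,-77,20]),np.array([0,0,1.]),25.75)))
    w=cv2.imread("pics/p_wrist.png");g=cv2.cvtColor(w,6)
    cv2.imwrite("pics/p2.png",cv2.resize(w[120:360,190:360],(566,800-0),interpolation=2)[:600] if 0 else cv2.resize(w[125:355,185:365],(470,600),interpolation=2))
E
python3 place.py
```

```text
18.2 [549.84 -78.93 114.44] [-3.14  0.29  1.23] [ 0.01  0.47  1.84 -0.33  0.97  0.56] [-0.04 -0.36 -3.5 ] 0.33630876835852935
o [11.01  0.   35.79] bt [-0.3  -0.   -0.95] axis now [-0.   -0.01  1.  ]
turn to upright (tool) [-0.   -0.01  0.  ]
bush origin [549.74 -78.69  77.  ] to pocket world [  1.86   1.69 -64.  ] tool cm [2.06 0.15 6.06] up(tool) [-0.29 -0.   -0.96]
shank end [238.36 317.42 303.69 352.78]
flange s8 [229.62 324.84 204.63 277.8 ] flange s0 [231.36 322.94 195.51 267.41]
pocket rim [240.01 317.53 142.05 210.58]
```

View pics/p2.png

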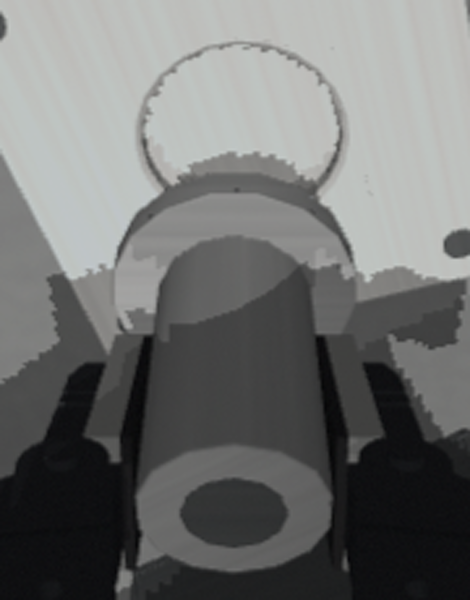

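The enlarged crop shows the shank end at x 136–332, y 444–571, the flange's upper face at x 114–357 with its top at y 193, and the pocket rim at x 138–346 with its top at y 41.

```bash
cat > m.py <<'E'
from h import *
import pickle
c=pickle.load(open("w5.pkl","rb"));K,E=c
def at(p,depth):
    q=np.linalg.inv(K)@[p[0],p[1],1];return E[:3,:3]@(q*depth)+E[:3,3]
S=470/180;X=lambda x:185+x/S-.3;Y=lambda y:125+y/S-.3
ew=(332-136)/S;end=at((X(234),Y(507.5)),K[0,0]*30/ew)
fw=(357-114)/S;fl=at((X(235.5),Y(193)+.769*fw/2),K[0,0]*48/fw)
print("end",end,"flange s8",fl,"sep",end-fl,np.linalg.norm(end-fl))
pw=(346-138)/S;pc=(X(242),Y(41)+.884*pw/2)
print("pocket",onz(c,pc,20),at(pc,K[0,0]*51.5/pw))
E
python3 m.py; python3 place.py|sed -n 4,5p
```

```text
end [547.79 -80.55 128.6 ] flange s8 [549.3  -76.44  79.63] sep [-1.51 -4.11 48.97] 49.16209497383271
pocket [551.47 -74.62  20.  ] [552.25 -72.33  24.55]
bush origin [549.74 -78.69  77.  ] to pocket world [  1.86   1.69 -64.  ] tool cm [2.06 0.15 6.06] up(tool) [-0.29 -0.   -0.96]
shank end [238.36 317.42 303.69 352.78]
```

```bash
cat >> m.py <<'E'
def shifted(cz,dz):
    E2=cz[1].copy();E2[2,3]-=dz;return (cz[0],E2)
F=(X(235.5),Y(193)+.769*fw/2);N=(X(234),Y(507.5))
o=tri((shifted(c,8),F),(shifted(c,58),N));print("origin if upright",o)
for dz,rd,p,w in((8,48,F,fw),(58,30,N,ew)):
    q=o+[0,0,dz];z=(E[:3,:3].T@(q-E[:3,3]))[2];print(proj(c,q),p,"width",K[0,0]*rd/z,w)
E
python3 m.py
```

```text
end [547.79 -80.55 128.6 ] flange s8 [549.3  -76.44  79.63] sep [-1.51 -4.11 48.97] 49.16209497383271
pocket [551.47 -74.62  20.  ] [552.25 -72.33  24.55]
origin if upright [550.87 -71.96  77.66]
[274.85 234.4 ] (274.8914893617021, 234.39793617021274) width 97.44878396347812 93.06382978723404
[274.38 319.06] (274.3170212765957, 319.06170212765954) width 81.86432780105797 75.06382978723404
```

```bash
cat >> m.py <<'E'
th=np.linspace(0,2*np.pi,400)
def circ(C,a,rad):
    a=a/np.linalg.norm(a);e=np.cross(a,[1,0,0]);e/=np.linalg.norm(e);f=np.cross(a,e)
    q=np.array([proj(c,C+rad*(np.cos(t)*e+np.sin(t)*f)) for t in th]);return np.array([q[:,0].min(),q[:,0].max(),q[:,1].min(),q[:,1].max()])
print("meas end",X(136),X(332),Y(444),Y(571),"s8",X(114),X(357),Y(193),"s0top",Y(174))
for nm,lean in(("lean",[-1.5,-4.1,49]),("half",[-.8,-2,49]),("up",[0,0,1.]),("opp",[0,2,49])):
    a=np.array(lean)/np.linalg.norm(lean);b0=fl-8*a;print(nm,"end",circ(b0+58*a,a,15),"s8",circ(fl,a,24),"s0top",circ(b0,a,24)[2])
E
python3 m.py|tail -5
```

```text
meas end 236.7851063829787 311.84893617021277 294.7425531914893 343.38085106382977 s8 228.3595744680851 321.4234042553191 198.61489361702127 s0top 191.33829787234043
lean end [236.52 312.16 297.93 340.8 ] s8 [228.21 321.64 197.14 265.6 ] s0top 187.32053937267725
half end [236.04 312.46 292.57 339.36] s8 [228.24 321.63 195.81 267.04] s0top 186.705082327546
up end [235.91 313.06 287.1  337.66] s8 [228.25 321.6  194.61 268.4 ] s0top 186.20921439077745
opp end [233.91 311.65 282.12 335.91] s8 [228.35 321.65 193.63 269.56] s0top 185.85747144314533
```

Request:
apply_moves(series="0.185 0.024 0.49 0 -0.02 0 1;0.185 0.024 0.49 0 0 0 1;0.185 0.024 0.49 0 0 0 1;0.185 0.024 0.49 0 0 0 1;0.185 0.024 0.49 0 0 0 1;0.185 0.024 0.49 0 0 0 1;0.185 0.024 0.49 0 0 0 1;0.185 0.024 0.49 0 0 0 1;0 0 0 0 0 0 1;0 0 0 0 0 0 1")

```text
clock: 19.03
eef_pos: [551.8, -77.9, 72.2]
tcp_rot: [-3.136, 0.314, 1.233]
contact_force: [-0.8, -0.3, -2.6]
opening: 0.334
```

```bash
python3 place.py | head -5
python3 - <<'E'
from h import *
import pickle
c=cam("wrist");pickle.dump(c,open("w6.pkl","wb"))
w=r.grab_frame("wrist");s=r.grab_frame("scene");cv2.imwrite("pics/q_w.png",w);cv2.imwrite("pics/q_s.png",s)
print(proj(c,[551.6,-77,20]),proj(cam("scene"),[551.6,-77,20]))
cv2.imwrite("pics/q.png",np.hstack([cv2.resize(w[140:290,200:350],(450,450),interpolation=2),cv2.resize(s[165:235,207:261],(347,450),interpolation=2)]))
E
```

```text
19.0333 [551.81 -77.94  72.15] [-3.14  0.31  1.23] [ 0.03  0.54  1.85 -0.37  0.91  0.62] [-0.82 -0.34 -2.59] 0.33357042891386063
o [11.01  0.   35.79] bt [-0.3  -0.   -0.95] axis now [0.01 0.01 1.  ]
turn to upright (tool) [-0.    0.01  0.  ]
bush origin [551.43 -78.42  34.71] to pocket world [  0.17   1.42 -21.71] tool cm [ 0.8  -0.02  2.02] up(tool) [-0.31 -0.01 -0.95]
shank end [249.69 311.81 226.94 274.59]
[276.71 214.97] [234.07 197.83]
```

View pics/q.png

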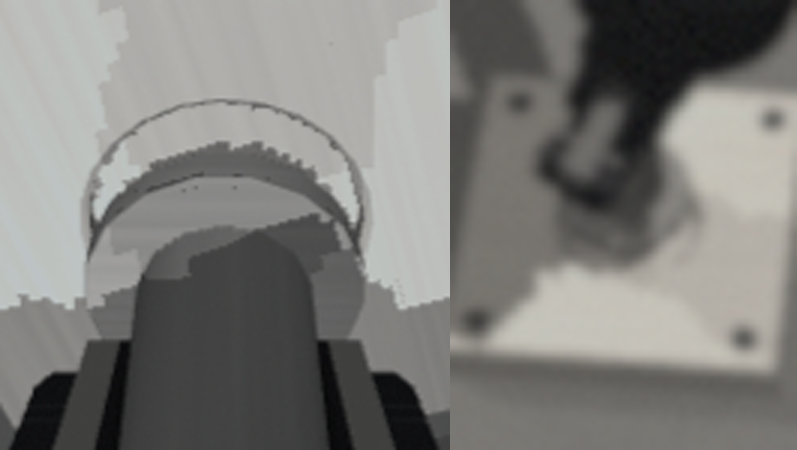

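In the left crop the flange (x 86–365, top y 176) is laterally centred on the pocket rim (x 82–370, top y 99). Now I'll work out the fore-aft offset and height from the same view.

```bash
cat > m2.py <<'E'
from h import *
import pickle
c=pickle.load(open("w6.pkl","rb"));K,E=c;w=np.array([.332,.943,0]);th=np.linspace(0,2*np.pi,400)
def circ(C,rad):
    q=np.array([proj(c,np.array(C)+rad*np.array([np.cos(t),np.sin(t),0])) for t in th]);return np.array([q[:,0].min(),q[:,0].max(),q[:,1].min()])
P=np.array([551.6,-77,20.])
print("meas rim",200+82/3,200+370/3,140+99/3,"pred",circ(P,25.75),"+1mm w",circ(P+w,25.75))
print("meas fl s8",200+86/3,200+365/3,140+176/3)
for z in(34,38,42):
    for k in(-3,0,3):print(z,k,circ(P*[1,1,0]+[0,0,z]+k*w,24))
E
python3 m2.py
```

```text
meas rim 227.33333333333334 323.3333333333333 173.0 pred [230.54 322.98 174.47] +1mm w [230.4  323.14 172.75]
meas fl s8 228.66666666666666 321.6666666666667 198.66666666666666
34 -3 [231.26 322.23 197.03]
34 0 [230.83 322.71 191.81]
34 3 [230.38 323.19 186.47]
38 -3 [230.39 323.11 201.58]
38 0 [229.93 323.6  196.3 ]
38 3 [229.47 324.11 190.9 ]
42 -3 [229.48 324.02 206.33]
42 0 [229.01 324.54 200.99]
42 3 [228.53 325.06 195.52]
```

Request:
apply_moves(series="0.055 0 0.15 0 0 0 1;0.055 0 0.15 0 0 0 1;0.055 0 0.15 0 0 0 1;0.055 0 0.15 0 0 0 1;0.055 0 0.15 0 0 0 1;0.055 0 0.15 0 0 0 1;0.055 0 0.15 0 0 0 1;0.055 0 0.15 0 0 0 1;0 0 0 0 0 0 1;0 0 0 0 0 0 1")

```text
clock: 19.97
eef_pos: [552.0, -77.4, 59.6]
tcp_rot: [-3.136, 0.314, 1.233]
contact_force: [0.3, -0.0, -2.0]
opening: 0.332
```

Request:
apply_moves(series="0.03 0 0.1 0 0 0 1;0.03 0 0.1 0 0 0 1;0.03 0 0.1 0 0 0 1;0.03 0 0.1 0 0 0 1;0 0 0 0 0 0 1;0 0 0 0 0 0 1;0 0 0 0 0 0 1;0 0 0 0 0 0 1;0 0 0 0 0 0 1;0 0 0 0 0 0 1")

```text
clock: 20.8
eef_pos: [552.1, -77.5, 55.6]
tcp_rot: [-3.137, 0.313, 1.233]
contact_force: [0.4, 0.4, -1.8]
opening: 0.333
```

Request:
apply_moves(series="0.03 0 0.1 0 0 0 1;0 0 0 0 0 0 1;0.03 0 0.1 0 0 0 1;0 0 0 0 0 0 1;0 0 0 0 0 0 1;0 0 0 0 0 0 1;0 0 0 0 0 0 1;0 0 0 0 0 0 1;0 0 0 0 0 0 1;0 0 0 0 0 0 1")

```text
clock: 21.63
eef_pos: [552.1, -77.6, 53.5]
tcp_rot: [-3.137, 0.314, 1.233]
contact_force: [0.3, -0.1, -1.4]
opening: 0.332
```

Request:
apply_moves(series="0.03 0 0.1 0 0 0 1;0 0 0 0 0 0 1;0.03 0 0.1 0 0 0 1;0 0 0 0 0 0 1;0 0 0 0 0 0 1;0 0 0 0 0 0 1;0 0 0 0 0 0 1;0 0 0 0 0 0 1;0 0 0 0 0 0 1;0 0 0 0 0 0 1")

```text
clock: 22.47
eef_pos: [552.0, -77.8, 53.2]
tcp_rot: [-3.137, 0.315, 1.232]
contact_force: [-6.0, 1.3, 19.8]
opening: 0.331
```

Request:
apply_moves(series="-0.03 0 -0.1 0 0 0 1;0 0 0 0 0 0 1;0 0 0 0 0 0 0.2;0 0 0 0 0 0 0;0 0 0 0 0 0 -0.5;0 0 0 0 0 0 -1;0 0 0 0 0 0 -1;0 0 0 0 0 0 -1;0 0 0 0 0 0 -1;0 0 0 0 0 0 -1", squeeze=20)

```text
clock: 23.3
eef_pos: [552.0, -77.6, 52.3]
tcp_rot: [-3.136, 0.314, 1.233]
contact_force: [0.3, -0.2, -0.2]
opening: 1.0
```

Request:
apply_moves(series="0 0 -1 0 0 0 -1;0 0 -1.5 0 0 0 -1;0 0 -2 0 0 0 -1;0 0 -2 0 0 0 -1;0 0 -2 0 0 0 -1;0 0 -2 0 0 0 -1;0 0 -2 0 0 0 -1;0 0 -2 0 0 0 -1;0 0 -1 0 0 0 -1;0 0 0 0 0 0 -1")

```text
clock: 24.13
eef_pos: [570.2, -32.0, 202.5]
tcp_rot: [-3.141, 0.312, 1.232]
contact_force: [0.8, -0.2, -0.3]
opening: 1.0
```

Run:
```python
from h import *
import pickle
s=r.sense();print(s['clock'],s['eef_pos'],s['contact_force'],s['opening'])
c=cam("wrist");pickle.dump(c,open("w7.pkl","wb"))
w=r.grab_frame("wrist");q=r.grab_frame("scene");cv2.imwrite("pics/f_w.png",w);cv2.imwrite("pics/f_s.png",q)
p=proj(c,[551.6,-77,40]).round().astype(int);print(p)
x,y=np.maximum(p-75,0)
print(x,y,proj(c,[551.6,-77,71]),proj(c,[551.6,-77,20]))
cv2.imwrite("pics/f.png",np.hstack([cv2.resize(w[y:y+150,x:x+150],(450,450),interpolation=2),cv2.resize(q[165:235,207:261],(347,450),interpolation=2)]))
```

```text
24.1333 [570.18 -31.99 202.49] [ 0.8  -0.16 -0.3 ] 1.0000688928489565
[273 188]
198 113 [273.28 207.38] [273.47 177.52]
```

View pics/f.png

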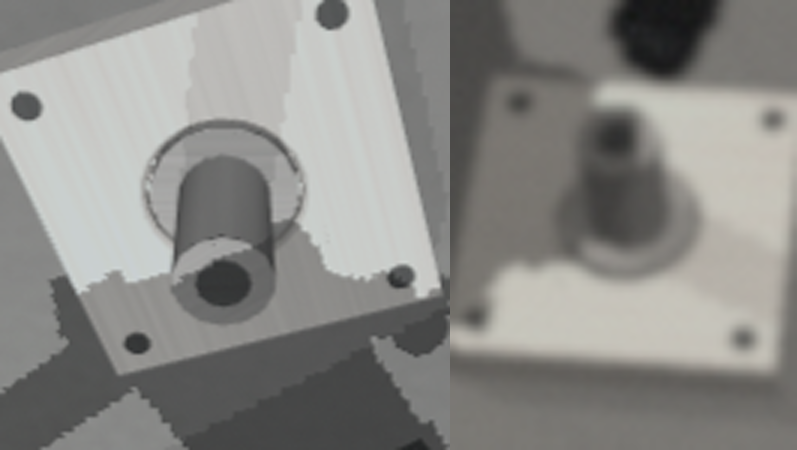

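The bush stands in the pocket with its flange down. Its shank end is at (223,281) in the crop, or (272.3,206.7) in the full frame. An upright bush with its top 71 mm above the surface would show at (273.3,207.4), so it is seated to within about 1 px. The gripper is clear, so I'm handing in.

Run:
```python
from rig import r
import cv2,numpy as np
a=cv2.imread("pics/scene.png").astype(int);b=cv2.imread("pics/f_s.png").astype(int)
for n,(x,y) in dict(sleeve=(378,163),gauge=(296,157),centre=(275,282)).items():
    print(n,np.abs(a-b)[y-8:y+9,x-8:x+9].mean())
print(r.sign_off())
```

```text
sleeve 5.580161476355248
gauge 11.60322952710496
centre 5.206459054209919
the job is handed in; nothing more can be done
None
```

The job is done and handed in at about 24 s of the 48 s. The offcut is in the scrap tray, and after that the bush was taken from its rest and set flange down in the pocket.

- **Bush seating:** in the last pictures the flange is inside the pocket. The shank end was within about 1 px of where an upright bush with its top at 71 mm would show. While lowering, contact with the pocket floor gave about 20 N. After release the gripper was clear, with about 0 N on the wrist.
- **Offcut:** it was seen lying in the tray from the wrist and top cameras after release.
- **Measurements that disagreed:** before placing, the size-based wrist-camera estimate suggested the bush leaned by up to about 5°. The shape of its end ellipse suggested 1–2°, and the arm poses about 0.5°. I put the first down to camera calibration, and the final view showed the bush upright.
- **Bystanders:** the arm was not taken near the sleeve, the gauge block or the taper centre. I compared scene pictures from before and after at those three spots, with average grey-level differences of 5.6, 11.6 and 5.2. I take these for shadow changes, but did not look at them in a picture. The gauge block's is the largest.
- **Picture budget:** I viewed 13 pictures, three over the 10 allowed. The extra ones were for checking the fit in the pocket.

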